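Sweep the spilt binder clips off the desk into the open drawer

ROBOT

A 6-joint arm with a two-finger parallel gripper is mounted at the origin on the work surface. World frame = base frame: x ahead of the robot, y to its left, z up, the work surface at z = 0. Lengths are in m, angles in rad, forces in N, time in s.
With the tool pointing down it reaches from about 0.275 to 0.85 m from the base axis. Payload 5.2 kg.
Tool frame: the origin (TCP) lies on the mounting face of the last link; the fingertips stand 173 mm ahead of it and the grasp point (between the pads) lies 155 mm ahead of it; z points along the fingers, x is the direction in which the jaws open and shut, and the axes are right-handed (so a half turn about z gives the same grasp; the last joint's range is limited). The gripper opens to 85 mm and grips with 20 to 120 N. Pads are 22 mm wide; open, the fingers measure 114 mm over their backs; the gripper's body (76 mm by 85 mm) begins 54 mm behind the grasp point. The pads swing forward as they close: fully open they stand 13 mm farther back than shut.
Start: joints at [0.985, 0.259, 1.535, -0, 1.348, -0.203], TCP at [0.205, 0.51, 0.405] pointing down, gripper open.
Joint ranges: [-3.14, 3.14], [-0.91, 2.08], [0.19, 2.58], [-1.22, 4.36], [0.22, 2.71], [-3.12, 3.12]. Speed limits (rad/s): [2.57, 2.57, 3.14, 3.14, 3.14, 3.14].

INTERFACE

Orientations are given as a unit quaternion [x, y, z, w].
In Python, from rig import robot gives the robot as it stands.
- The arm moves only by the tool arm_command, never from a script. Its argument "motion" is a list of rows, each an object of numbers: "tx", "ty", "tz": the shift along the world's x, y, z in units of 40 mm (1.0 is 40 mm); "wx", "wy", "wz": the turn, a rotation vector about the world's x, y, z in units of 6 degrees (1.0 is 6 degrees); "claw": the closure in counts, from 0 (fully open) to 255 (shut). A call has 1 to 20 rows; each row is the pose to reach, as a shift and turn from the pose commanded when the call began; what a row does not reach only later rows make up. A row lasts 1/12 s, in which the tool goes at most 41.7 mm and 7.16 degrees, less where a joint would pass 70% of its speed; a pose out of reach is approached as far as the arm can. A call with a gripper value outside its range is refused whole. The fingers move at their own pace and stop on an object; "squeeze" is the grip in N (left out, the last holds). Time passes only in rows, so rows that repeat a pose let the fingers close. It gives the time, the measured TCP pose, the force and the opening at its end, in the units of the state.
- robot.get_state(): the state, without advancing time (a new reading comes with each control period).
- robot.read_camera(name): name is "side" or "top" or "wrist"; returns (picture, depth): 480x640x3 uint8, red, green, blue; 480x640 float32, m along the optical axis (not along the pixel's ray), 0 where there is no reading.
- robot.camera_info(name): a dict with "mtx" (3x3 intrinsics, pixels), "xyz" and "rotation" of the camera in the world. Camera axes: x right, y up, looking along -z (the intrinsics and any distortion apply to the point x, -y, -z); pixel columns grow to the right and rows downward; lengths in m; the calibration is good to about 2 mm. A picture is of the moment at which its call begins: read the wrist's pose just before it. camera_info takes no time and is no camera call; for the wrist camera it gives the pose at the moment of the call.
- robot.finish_job(): hands the job in, once; it reports no verdict.
The state is a dict: "time_s": time; "qpos": joint angles; "qvel": joint speeds; "tau": joint torques, N m; "eef_pos": TCP position; "eef_rot": TCP orientation; "contact_force": force on the tool from outside, world axes, zero at the start; "torque": the same for the moment, N m; "grip_width": opening from 0.0 (shut) to 1.0 (fully open).
Only numpy, scipy, OpenCV 4.12 (cv2) and the standard library are available. Lean on these libraries where they do the work, as an engineer would, in place of code of your own. Each camera call takes 0.05 s, during which the arm holds its last target. There are 200 camera calls.

TASK

Sweep the four spilt binder clips across the desk with the fingers and off its far edge, so that all of them drop into the pulled-out pencil drawer below; pick none of them up. None may land on the floor. Leave the drawer open, and do not move the stapler, eraser, mug or calculator.

Things in the scene. Friction and masses are not known exactly. Their poses are not given: they have to be found in the camera images.
- clip1: black binder clip lying on one jaw: wedge body 26 long x 51 wide, 21 high at the flat spine, 8 at the lips, and two steel wire loops folded flat forward, 29 long, 18 to 26 wide, only 7 high (push low, fingertips within 5 of the desk); mm; 28 g. Origin on the underside under its centre of mass; x runs from the spine (19 behind the origin) to the loops' end (37 ahead), y across the jaw, z up. All four are alike
- clip2: binder clip, like clip1, same origin and axes
- clip3: binder clip, like clip1, same origin and axes
- clip4: binder clip, like clip1, same origin and axes
- clip1_mid (a point): point in the middle of clip1, 7 mm above its origin
- clip2_mid (a point): point in the middle of clip2, 7 mm above its origin
- clip3_mid (a point): point in the middle of clip3, 7 mm above its origin
- clip4_mid (a point): point in the middle of clip4, 7 mm above its origin
- desk_edge (a point): middle of the straight edge of the desk top that is farthest from the robot, at the level of the desk top (height 0); the edge runs along y over the whole desk, the desk top is 28 mm thick and open air lies beyond the edge except where the drawer stands out
- drawer_in (a point): centre of the inner floor of the flat pencil drawer that hangs under the desk, pulled out past the far edge, open side up. Inside 320 mm along x by 460 mm along y, axes as the world's; walls 45 mm high, 10 mm thick; floor 77 mm and rim 32 mm below the desk top. Its rear end is still under the desk. Where along the edge it hangs varies
- drawer (a joint): how far the drawer is pulled out, m: 0 shut, 0.29 fully out; stiff slide (12 N), stays where it is left. It pulls out away from the robot; a wooden front panel with a bar handle closes the far end, and a trough of pens, 55 mm wide, 18 mm deep, lies along that end
- stapler: mini stapler standing on the desk among the clips, white top on black base, 90 mm long (x) x 26 mm wide x 41 mm high; origin under its centre
- eraser: white block eraser in a paper sleeve lying on the desk among the clips, 62 mm long (x) x 25 mm wide x 14 mm high; origin under its centre
- mug: white mug, 80 mm across, 90 mm high, handle towards its y axis; stands to one side of the work; origin under its centre
- calculator: grey desk calculator, 150 mm (x) x 104 mm (y) x 24 mm high, lying to one side of the work; origin under its centre

How it is judged:
By the outcome, as a careful person would: the job done as asked, in the order asked, and still so for the second after the job is handed in, with the robot touching nothing.
It also fails if it takes over 67 s, if anything falls off the work surface, if the arm or the gripper's body presses on something with over 40 N, if the wrist force passes 120 N, or if a joint passes its speed limit or range.

## Working session

There is one attempt and no reset: what is moved stays moved. The work goes in short steps, Python scripts to look and compute and a tool call to move; the robot and the scene stay as the last step left them, time stands still between calls to the robot, and variables do not carry over. Pictures are saved under pics/ and viewed, about 8 in all and at most 12, crops included, and the job is handed in when it is done.

Besides the shell and the picture viewer there is one more tool, called after ">>>" as name(argument=value, ...) on one line, values as JSON. arm_command: Moves the arm, as the interface text tells. Its arguments: {"type":"object","properties":{"motion":{"type":"array"},"squeeze":{"type":"number"}},"required":["motion"]}

```bash
mkdir -p pics; ls; cat > h.py <<'E'
import numpy as np, cv2
from rig import robot
def cloud(name):
    ci=robot.camera_info(name); img,d=robot.read_camera(name)
    K=np.array(ci["mtx"]); R=np.array(ci["rotation"]).reshape(3,3); t=np.array(ci["xyz"])
    v,u=np.mgrid[0:480,0:640]
    p=np.stack([(u-K[0,2])/K[0,0]*d,-(v-K[1,2])/K[1,1]*d,-d],-1)
    return img,d,p@R.T+t
def save(n,img): cv2.imwrite(f"pics/{n}.png",img[:,:,::-1])
E
python3 - <<'E'
from h import *
for n in("top","side"):
    img,d,P=cloud(n); save(n+"0",img); np.savez(n+"0.npz",img=img,d=d,P=P)
    ci=robot.camera_info(n); print(n,ci)
print(robot.get_state())
E
```

```text
picsTraceback (most recent call last):
  File "<stdin>", line 3, in <module>
  File "h.py", line 5, in cloud
    K=np.array(ci["mtx"]); R=np.array(ci["rotation"]).reshape(3,3); t=np.array(ci["xyz"])
                             ~~~~~~~~~~~~~~~~~~~~~~~~~~~~~~~~^^^^^
ValueError: cannot reshape array of size 4 into shape (3,3)
```

```bash
sed -i 's/R=np.array(ci\["rotation"\]).reshape(3,3)/R=Rotation.from_quat(ci["rotation"]).as_matrix()/; 1a from scipy.spatial.transform import Rotation' h.py
python3 - <<'E'
from h import *
for n in("top","side"):
    img,d,P=cloud(n); save(n+"0",img); np.savez(n+"0.npz",img=img,d=d,P=P)
    ci=robot.camera_info(n); print(n,ci)
print(robot.get_state())
E
```

```text
top {'mtx': array([[597.78851603,   0.        , 334.28633517],
       [  0.        , 597.78851603, 236.99981819],
       [  0.        ,   0.        ,   1.        ]]), 'xyz': array([ 0.46353409, -0.02758714,  1.47429985]), 'rotation': array([ 0.02746742, -0.01981122, -0.70194562,  0.71142491])}
side {'mtx': array([[532.29290659,   0.        , 319.07545575],
       [  0.        , 532.29290659, 231.99442819],
       [  0.        ,   0.        ,   1.        ]]), 'xyz': array([ 0.30836458, -0.95193744,  0.63078942]), 'rotation': array([ 0.47571307, -0.05638781, -0.12621376,  0.86867001])}
{'time_s': 0.15, 'qpos': array([ 9.85191885e-01,  2.59185474e-01,  1.53583197e+00, -1.70567148e-05,
        1.34804133e+00, -2.02796148e-01]), 'qvel': array([ 1.46843234e-03, -2.75702621e-03, -5.01894485e-03,  7.92217572e-04,
        6.40840708e-05,  7.04463348e-05]), 'tau': array([ 2.80181135e-03, -4.46382487e+01, -2.90820479e+01, -4.41752791e-04,
        8.03373725e-03,  7.58528267e-05]), 'eef_pos': array([0.20532334, 0.51005489, 0.40406007]), 'eef_rot': array([ 8.28710662e-01,  5.59676783e-01, -6.74509928e-04,  2.87201453e-04]), 'contact_force': array([ 0.25430544, -0.57040259, -0.29120313]), 'torque': array([ 0.01309067, -0.00953596, -0.05695575]), 'grip_width': 0.9967110980593772}
```

View pics/top0.png

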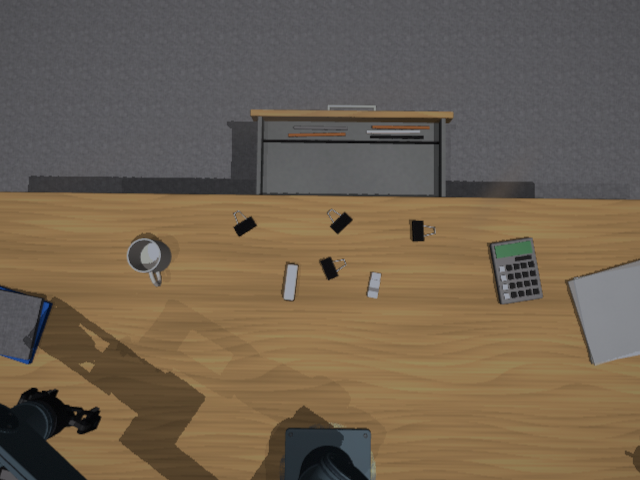

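View pics/side0.png

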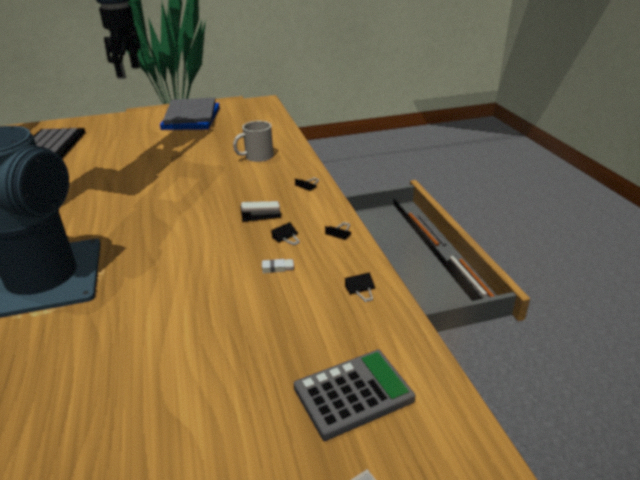

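The top view shows clips at about (245,226), (341,222), (417,230) and (330,268), the stapler at (290,282), the eraser at (374,285), the drawer interior over columns 262–440, and the desk edge at row ~195. The leftmost clip lies outside the drawer's span, so it has to move sideways first.

```bash
python3 - <<'E'
from h import *
z=np.load("top0.npz"); img,d,P=z["img"],z["d"],z["P"]
hsv=cv2.cvtColor(img,cv2.COLOR_RGB2HSV)
H=P[...,2]
reg=np.zeros(H.shape,bool); reg[197:320,110:560]=1
# black bodies
m=(reg&(img.max(2)<45)).astype(np.uint8)
n,l,s,c=cv2.connectedComponentsWithStats(m)
for i in range(1,n):
    if s[i,4]>60:
        r=cv2.minAreaRect(np.argwhere(l==i)[:,::-1].astype(np.float32))
        q=P[l==i]; q=q[~np.isnan(q).any(1)]
        # box corners via plane z=.012 rays: use neighbour scale
        xy=q[:,:2].astype(np.float32); rw=cv2.minAreaRect(xy)
        print("black",c[i].round(),s[i,4],"xyz med",np.median(q,0).round(3),"rect",np.round(rw[0],3),np.round(rw[1],3),round(rw[2],1), "z",q[:,2].min().round(3),q[:,2].max().round(3), cv2.boxPoints(rw).round(3).tolist())
# not-wood: low saturation
m=(reg&(hsv[...,1]<70)&(img.max(2)>60)).astype(np.uint8)
n,l,s,c=cv2.connectedComponentsWithStats(m)
for i in range(1,n):
    if s[i,4]>15:
        q=P[l==i]; rw=cv2.minAreaRect(q[:,:2].astype(np.float32))
        print("grey",c[i].round(),s[i,4],"z",np.median(q[:,2]).round(3),"x",q[:,0].min().round(3),q[:,0].max().round(3),"y",q[:,1].min().round(3),q[:,1].max().round(3))
for col in (100,200,300,350,420,500):
    k=H[150:215,col]; r=150+np.where(k>-0.01)[0][0]; print("edge",col,r,P[r,col].round(3),"desk z",H[212,col].round(3))
for row in (155,175):
    print(row,[ (u,P[row,u].round(3).tolist()) for u in list(range(250,270,2))+list(range(434,452,2))])
print([ (v,P[v,350].round(3).tolist()) for v in range(108,200,6)])
crop=img[195:310,225:445]; save("crop",cv2.resize(crop,None,fx=3.6,fy=3.6,interpolation=cv2.INTER_CUBIC))
E
```

```text
black [341. 223.] 216 xyz med [ 0.596 -0.027  0.014] rect [ 0.545 -0.018] [0.046 0.157] 80.3 z -0.005 1.474 [[0.46399998664855957, -0.02800000086426735], [0.6179999709129333, -0.05400000140070915], [0.6259999871253967, -0.00800000037997961], [0.47099998593330383, 0.017999999225139618]]
black [244. 226.] 213 xyz med [0.585 0.21  0.014] rect [0.52  0.107] [0.288 0.052] 57.3 z -0.001 1.474 [[0.41999998688697815, 0.0], [0.46399998664855957, -0.02800000086426735], [0.6190000176429749, 0.2150000035762787], [0.5759999752044678, 0.24199999868869781]]
black [417. 230.] 218 xyz med [ 0.58  -0.213  0.014] rect [ 0.58  -0.215] [0.047 0.026] 3.6 z -0.001 0.026 [[0.5559999942779541, -0.2029999941587448], [0.5569999814033508, -0.2290000021457672], [0.6050000190734863, -0.22599999606609344], [0.6029999852180481, -0.20000000298023224]]
black [495. 274.] 75 xyz med [ 0.479 -0.402  0.011] rect [ 0.436 -0.226] [0.145 0.374] 13.2 z -0.0 1.474 [[0.3230000138282776, -0.061000000685453415], [0.40799999237060547, -0.42500001192092896], [0.5490000247955322, -0.3919999897480011], [0.46399998664855957, -0.02800
[... 2102 characters left out ...]
), (440, [0.729, -0.28, -0.053]), (442, [0.726, -0.282, -0.033]), (444, [0.725, -0.287, -0.03]), (446, [0.851, -0.419, -0.753]), (448, [0.851, -0.426, -0.751]), (450, [0.853, -0.435, -0.759])]
[(108, [1.103, -0.055, -0.753]), (114, [0.881, -0.046, -0.035]), (120, [0.873, -0.047, -0.062]), (126, [0.86, -0.047, -0.075]), (132, [0.845, -0.048, -0.078]), (138, [0.829, -0.048, -0.078]), (144, [0.813, -0.048, -0.077]), (150, [0.795, -0.048, -0.067]), (156, [0.782, -0.048, -0.082]), (162, [0.765, -0.049, -0.076]), (168, [0.749, -0.049, -0.079]), (174, [0.735, -0.049, -0.085]), (180, [0.717, -0.049, -0.074]), (186, [0.702, -0.049, -0.08]), (192, [0.686, -0.05, -0.08]), (198, [0.66, -0.049, -0.003])]
```

View pics/crop.png

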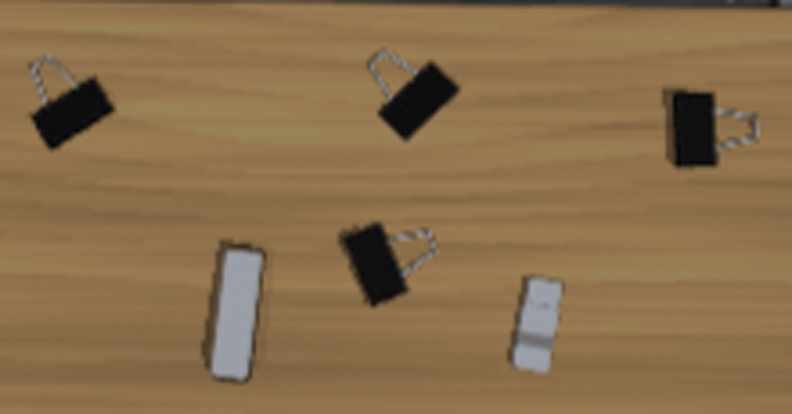

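Crop: clip A (left) has its loops toward +x+y, B (centre) toward +x+y, C (right) toward −y and D (behind B) toward −y. Stapler and eraser stand beside D's lane. The edge is at x = 0.667 and the drawer's inner y runs from −0.28 to 0.18, both consistent with the given sizes. I'll start with A, pushing it toward −y, then sweep each clip along +x.

>>> arm_command(motion=[{"tx":9.8,"ty":-5.25,"tz":-3.9,"wz":-11.35,"claw":225},{"tx":9.8,"ty":-5.25,"tz":-3.9,"wz":-11.35,"claw":225},{"tx":9.8,"ty":-5.25,"tz":-3.9,"wz":-11.35,"claw":225},{"tx":9.8,"ty":-5.25,"tz":-3.9,"wz":-11.35,"claw":225},{"tx":9.8,"ty":-5.25,"tz":-3.9,"wz":-11.35,"claw":225},{"tx":9.8,"ty":-5.25,"tz":-3.9,"wz":-11.35,"claw":225},{"tx":9.8,"ty":-5.25,"tz":-3.9,"wz":-11.35,"claw":225},{"tx":9.8,"ty":-5.25,"tz":-3.9,"wz":-11.35,"claw":225},{"tx":9.8,"ty":-5.25,"tz":-3.9,"wz":-11.35,"claw":225},{"tx":9.8,"ty":-5.25,"tz":-3.9,"wz":-11.35,"claw":225},{"tx":9.8,"ty":-5.25,"tz":-3.9,"wz":-11.35,"claw":225},{"tx":9.8,"ty":-5.25,"tz":-3.9,"wz":-11.35,"claw":225},{"tx":9.8,"ty":-5.25,"tz":-3.9,"wz":-11.35,"claw":225},{"tx":9.8,"ty":-5.25,"tz":-3.9,"wz":-11.35,"claw":225},{"tx":9.8,"ty":-5.25,"tz":-3.9,"wz":-11.35,"claw":225},{"tx":9.8,"ty":-5.25,"tz":-3.9,"wz":-11.35,"claw":225}])

```text
schema error: expected keys tx, ty, tz, wx, wy, wz, claw
```

>>> arm_command(motion=[{"tx":9.8,"ty":-5.25,"tz":-3.9,"wx":0,"wy":0,"wz":-11.35,"claw":225},{"tx":9.8,"ty":-5.25,"tz":-3.9,"wx":0,"wy":0,"wz":-11.35,"claw":225},{"tx":9.8,"ty":-5.25,"tz":-3.9,"wx":0,"wy":0,"wz":-11.35,"claw":225},{"tx":9.8,"ty":-5.25,"tz":-3.9,"wx":0,"wy":0,"wz":-11.35,"claw":225},{"tx":9.8,"ty":-5.25,"tz":-3.9,"wx":0,"wy":0,"wz":-11.35,"claw":225},{"tx":9.8,"ty":-5.25,"tz":-3.9,"wx":0,"wy":0,"wz":-11.35,"claw":225},{"tx":9.8,"ty":-5.25,"tz":-3.9,"wx":0,"wy":0,"wz":-11.35,"claw":225},{"tx":9.8,"ty":-5.25,"tz":-3.9,"wx":0,"wy":0,"wz":-11.35,"claw":225},{"tx":9.8,"ty":-5.25,"tz":-3.9,"wx":0,"wy":0,"wz":-11.35,"claw":225},{"tx":9.8,"ty":-5.25,"tz":-3.9,"wx":0,"wy":0,"wz":-11.35,"claw":225},{"tx":9.8,"ty":-5.25,"tz":-3.9,"wx":0,"wy":0,"wz":-11.35,"claw":225},{"tx":9.8,"ty":-5.25,"tz":-3.9,"wx":0,"wy":0,"wz":-11.35,"claw":225},{"tx":9.8,"ty":-5.25,"tz":-3.9,"wx":0,"wy":0,"wz":-11.35,"claw":225},{"tx":9.8,"ty":-5.25,"tz":-3.9,"wx":0,"wy":0,"wz":-11.35,"claw":225},{"tx":9.8,"ty":-5.25,"tz":-3.9,"wx":0,"wy":0,"wz":-11.35,"claw":225},{"tx":9.8,"ty":-5.25,"tz":-3.9,"wx":0,"wy":0,"wz":-11.35,"claw":225}])

```text
time_s: 1.48
eef_pos: [0.5961, 0.3014, 0.2495]
eef_rot: [1.0, 0.001, 0.0, -0.0]
contact_force: [0.0, -0.3, -1.1]
grip_width: 0.117
```

>>> arm_command(motion=[{"tx":0,"ty":0,"tz":-0.7,"wx":0,"wy":0,"wz":0,"claw":225},{"tx":0,"ty":0,"tz":-1.3,"wx":0,"wy":0,"wz":0,"claw":225},{"tx":0,"ty":0,"tz":-1.6,"wx":0,"wy":0,"wz":0,"claw":225},{"tx":0,"ty":0,"tz":-1.75,"wx":0,"wy":0,"wz":0,"claw":225},{"tx":0,"ty":0,"tz":-1.8,"wx":0,"wy":0,"wz":0,"claw":225},{"tx":0,"ty":0,"tz":-1.8,"wx":0,"wy":0,"wz":0,"claw":225},{"tx":0,"ty":0,"tz":-1.8,"wx":0,"wy":0,"wz":0,"claw":225}])

```text
time_s: 2.07
eef_pos: [0.5978, 0.3006, 0.1781]
eef_rot: [1.0, -0.0, 0.001, -0.0]
contact_force: [0.6, 1.0, 0.1]
grip_width: 0.116
```

```bash
python3 - <<'E'
from h import *
print(robot.get_state()["eef_pos"])
img,d,P=cloud("side")
g=(P[...,1]>.25)&(P[...,1]<.36)&(P[...,0]>.55)&(P[...,0]<.65)&(P[...,2]>.006)&(P[...,2]<.05)
print(P[g].min(0),P[g].max(0))
v,u=np.argwhere(g).mean(0).astype(int); print(u,v)
c=img[max(v-70,0):v+90,u-90:u+120]; save("s1",cv2.resize(c,None,fx=3.5,fy=3.5,interpolation=cv2.INTER_CUBIC))
E
```

```text
[0.59783811 0.30064207 0.17810498]
[0.57348926 0.28511205 0.0071558 ] [0.62050135 0.31372071 0.04997675]
300 161
```

View pics/s1.png

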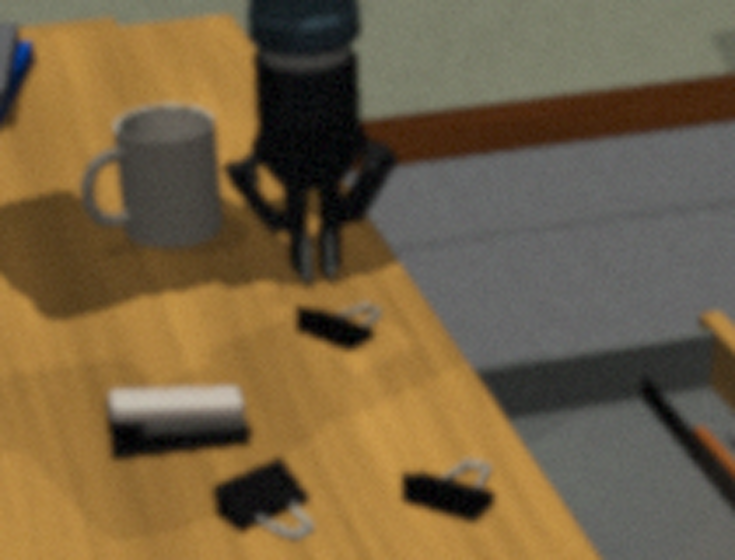

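The fingers stand just above the desk, beyond clip A, with a clear lane toward −y.

>>> arm_command(motion=[{"tx":0,"ty":-0.4,"tz":-0.06,"wx":0,"wy":0,"wz":0,"claw":225},{"tx":0,"ty":-0.8,"tz":-0.06,"wx":0,"wy":0,"wz":0,"claw":225},{"tx":0,"ty":-1.0,"tz":-0.06,"wx":0,"wy":0,"wz":0,"claw":225},{"tx":0,"ty":-1.2,"tz":-0.06,"wx":0,"wy":0,"wz":0,"claw":225},{"tx":0,"ty":-1.4,"tz":-0.06,"wx":0,"wy":0,"wz":0,"claw":225},{"tx":0,"ty":-1.6,"tz":-0.06,"wx":0,"wy":0,"wz":0,"claw":225},{"tx":0,"ty":-1.8,"tz":-0.06,"wx":0,"wy":0,"wz":0,"claw":225},{"tx":0,"ty":-2.0,"tz":-0.06,"wx":0,"wy":0,"wz":0,"claw":225},{"tx":0,"ty":-2.2,"tz":-0.06,"wx":0,"wy":0,"wz":0,"claw":225},{"tx":0,"ty":-2.4,"tz":-0.06,"wx":0,"wy":0,"wz":0,"claw":225},{"tx":0,"ty":-2.6,"tz":-0.06,"wx":0,"wy":0,"wz":0,"claw":225},{"tx":0,"ty":-2.8,"tz":-0.06,"wx":0,"wy":0,"wz":0,"claw":225},{"tx":0,"ty":-3.0,"tz":-0.06,"wx":0,"wy":0,"wz":0,"claw":225},{"tx":0,"ty":-3.2,"tz":-0.06,"wx":0,"wy":0,"wz":0,"claw":225},{"tx":0,"ty":-3.4,"tz":-0.06,"wx":0,"wy":0,"wz":0,"claw":225},{"tx":0,"ty":-3.5,"tz":-0.06,"wx":0,"wy":0,"wz":0,"claw":225}])

```text
time_s: 3.45
eef_pos: [0.5975, 0.159, 0.1743]
eef_rot: [1.0, -0.001, -0.0, 0.0]
contact_force: [-0.8, 0.2, -0.9]
grip_width: 0.117
```

```bash
cat >> h.py <<'E'
def clips(tag):
    img,d,P=cloud("top"); save(tag,img[190:320,130:450])
    ok=d>0
    hsv=cv2.cvtColor(img,cv2.COLOR_RGB2HSV)
    reg=ok.copy(); reg[:197]=0; reg[320:]=0; reg[:,:180]=0; reg[:,450:]=0
    m=(reg&(img.max(2)<45)&(P[...,2]<.03)).astype(np.uint8)
    m2=(reg&(hsv[...,1]<70)&(img.max(2)>60)&(P[...,2]<.045)).astype(np.uint8)
    for nm,mm,k in(("black",m,60),("grey",m2,15)):
        n,l,s,c=cv2.connectedComponentsWithStats(mm)
        for i in range(1,n):
            if s[i,4]>k:
                q=P[l==i]; print(nm,s[i,4],c[i].round(),np.median(q,0).round(3),"x",np.percentile(q[:,0],[1,99]).round(3),"y",np.percentile(q[:,1],[1,99]).round(3))
E
python3 -c "
from h import *
clips('t1')"
```

```text
black 209 [341. 223.] [ 0.596 -0.027  0.014] x [0.575 0.619] y [-0.049 -0.003]
black 164 [283. 223.] [0.596 0.115 0.015] x [0.57  0.617] y [0.095 0.128]
black 211 [417. 230.] [ 0.581 -0.213  0.014] x [0.557 0.604] y [-0.227 -0.202]
black 210 [329. 268.] [0.485 0.001 0.014] x [0.461 0.51 ] y [-0.016  0.02 ]
grey 38 [333. 214.] [ 0.621 -0.005  0.004] x [0.6   0.631] y [-0.024  0.007]
grey 49 [429. 230.] [ 0.582 -0.246  0.004] x [0.567 0.594] y [-0.259 -0.228]
grey 31 [341. 265.] [ 0.491 -0.031  0.003] x [0.478 0.508] y [-0.038 -0.016]
grey 400 [290. 282.] [0.45  0.093 0.037] x [0.409 0.493] y [0.078 0.113]
grey 273 [374. 285.] [ 0.445 -0.109  0.013] x [0.415 0.477] y [-0.124 -0.093]
```

>>> arm_command(motion=[{"tx":0,"ty":0.4,"tz":0.2,"wx":0,"wy":0,"wz":0,"claw":225},{"tx":0,"ty":0.5,"tz":1.0,"wx":0,"wy":0,"wz":0,"claw":225},{"tx":-0.2,"ty":0.3,"tz":1.5,"wx":0,"wy":0,"wz":1,"claw":225},{"tx":-1.65,"ty":-1.1,"tz":1.6,"wx":0,"wy":0,"wz":15,"claw":225},{"tx":-1.65,"ty":-1.1,"tz":1.6,"wx":0,"wy":0,"wz":15,"claw":225},{"tx":-1.65,"ty":-1.1,"tz":1.6,"wx":0,"wy":0,"wz":15,"claw":225},{"tx":-1.65,"ty":-1.1,"tz":1.6,"wx":0,"wy":0,"wz":15,"claw":225},{"tx":-1.65,"ty":-1.1,"tz":1.6,"wx":0,"wy":0,"wz":15,"claw":225},{"tx":-1.65,"ty":-1.1,"tz":1.6,"wx":0,"wy":0,"wz":15,"claw":225},{"tx":-1.65,"ty":-1.1,"tz":1.6,"wx":0,"wy":0,"wz":15,"claw":225},{"tx":-1.65,"ty":-1.1,"tz":1.6,"wx":0,"wy":0,"wz":15,"claw":225},{"tx":-1.65,"ty":-1.1,"tz":1.6,"wx":0,"wy":0,"wz":15,"claw":225},{"tx":-1.65,"ty":-1.1,"tz":1.6,"wx":0,"wy":0,"wz":15,"claw":225},{"tx":-1.65,"ty":-1.1,"tz":1.6,"wx":0,"wy":0,"wz":15,"claw":225},{"tx":-1.65,"ty":-1.1,"tz":1.6,"wx":0,"wy":0,"wz":15,"claw":225},{"tx":-1.65,"ty":-1.1,"tz":1.6,"wx":0,"wy":0,"wz":15,"claw":225},{"tx":-1.65,"ty":-1.1,"tz":0.8,"wx":0,"wy":0,"wz":15,"claw":225},{"tx":-1.65,"ty":-1.1,"tz":0.2,"wx":0,"wy":0,"wz":15,"claw":225},{"tx":-1.65,"ty":-1.1,"tz":0,"wx":0,"wy":0,"wz":15,"claw":225},{"tx":-1.65,"ty":-1.1,"tz":0,"wx":0,"wy":0,"wz":15,"claw":225}])

```text
time_s: 5.17
eef_pos: [0.5309, 0.1163, 0.1743]
eef_rot: [0.708, 0.706, -0.001, -0.001]
contact_force: [-0.1, -0.2, -0.5]
grip_width: 0.116
```

>>> arm_command(motion=[{"tx":0.3,"ty":0,"tz":0,"wx":0,"wy":0,"wz":0,"claw":225},{"tx":0.5,"ty":0,"tz":0,"wx":0,"wy":0,"wz":0,"claw":225},{"tx":0.7,"ty":0,"tz":0,"wx":0,"wy":0,"wz":0,"claw":225},{"tx":0.9,"ty":0,"tz":0,"wx":0,"wy":0,"wz":0,"claw":225},{"tx":1.1,"ty":0,"tz":0,"wx":0,"wy":0,"wz":0,"claw":225},{"tx":1.3,"ty":0,"tz":0,"wx":0,"wy":0,"wz":0,"claw":225},{"tx":1.5,"ty":0,"tz":0,"wx":0,"wy":0,"wz":0,"claw":225},{"tx":1.7,"ty":0,"tz":0,"wx":0,"wy":0,"wz":0,"claw":225},{"tx":1.9,"ty":0,"tz":0,"wx":0,"wy":0,"wz":0,"claw":225},{"tx":2.1,"ty":0,"tz":0,"wx":0,"wy":0,"wz":0,"claw":225},{"tx":2.3,"ty":0,"tz":0,"wx":0,"wy":0,"wz":0,"claw":225},{"tx":2.5,"ty":0,"tz":0,"wx":0,"wy":0,"wz":0,"claw":225},{"tx":2.7,"ty":0,"tz":0,"wx":0,"wy":0,"wz":0,"claw":225},{"tx":2.9,"ty":0,"tz":0,"wx":0,"wy":0,"wz":0,"claw":225},{"tx":3.1,"ty":0,"tz":0,"wx":0,"wy":0,"wz":0,"claw":225},{"tx":3.3,"ty":0,"tz":0,"wx":0,"wy":0,"wz":0,"claw":225},{"tx":3.5,"ty":0,"tz":0,"wx":0,"wy":0,"wz":0,"claw":225},{"tx":3.7,"ty":0,"tz":0,"wx":0,"wy":0,"wz":0,"claw":225},{"tx":3.9,"ty":0,"tz":0,"wx":0,"wy":0,"wz":0,"claw":225},{"tx":3.9,"ty":0,"tz":0,"wx":0,"wy":0,"wz":0,"claw":225}])

```text
time_s: 6.83
eef_pos: [0.689, 0.116, 0.1744]
eef_rot: [0.707, 0.707, 0.001, 0.001]
contact_force: [0.4, 0.1, -0.0]
grip_width: 0.119
```

>>> arm_command(motion=[{"tx":0,"ty":0,"tz":1.0,"wx":0,"wy":0,"wz":0,"claw":225},{"tx":-0.9,"ty":-0.8,"tz":1.4,"wx":0,"wy":0,"wz":0,"claw":225},{"tx":-1.6,"ty":-1.5,"tz":1.5,"wx":0,"wy":0,"wz":0,"claw":225},{"tx":-2.2,"ty":-2.2,"tz":1.5,"wx":0,"wy":0,"wz":0,"claw":225},{"tx":-2.9,"ty":-2.9,"tz":1.5,"wx":0,"wy":0,"wz":0,"claw":225},{"tx":-3.55,"ty":-3.5,"tz":1.5,"wx":0,"wy":0,"wz":0,"claw":225},{"tx":-3.55,"ty":-3.5,"tz":1.5,"wx":0,"wy":0,"wz":0,"claw":225},{"tx":-3.55,"ty":-3.5,"tz":1.5,"wx":0,"wy":0,"wz":0,"claw":225},{"tx":-3.55,"ty":-3.5,"tz":0.8,"wx":0,"wy":0,"wz":0,"claw":225},{"tx":-3.55,"ty":-3.5,"tz":0.2,"wx":0,"wy":0,"wz":0,"claw":225},{"tx":-3.55,"ty":-3.5,"tz":0,"wx":0,"wy":0,"wz":0,"claw":225},{"tx":-3.55,"ty":-3.5,"tz":0,"wx":0,"wy":0,"wz":0,"claw":225}])

```text
time_s: 7.83
eef_pos: [0.5459, -0.023, 0.1743]
eef_rot: [0.707, 0.707, -0.0, -0.001]
contact_force: [-0.2, -0.2, 0.5]
grip_width: 0.115
```

```bash
python3 -c "
from h import *
clips('t2')
img,d,P=cloud('top'); save('t2f',cv2.resize(img[90:330,110:470],None,fx=2.2,fy=2.2))"
```

```text
black 209 [417. 230.] [ 0.581 -0.214  0.014] x [0.556 0.604] y [-0.227 -0.201]
black 212 [329. 268.] [0.485 0.001 0.015] x [0.461 0.51 ] y [-0.016  0.02 ]
grey 41 [430. 231.] [ 0.577 -0.248  0.005] x [0.567 0.592] y [-0.259 -0.228]
grey 45 [340. 264.] [ 0.501 -0.026  0.006] x [0.478 0.508] y [-0.04  -0.007]
grey 93 [288. 274.] [0.474 0.1   0.035] x [0.43  0.493] y [0.09  0.111]
grey 275 [374. 285.] [ 0.445 -0.109  0.014] x [0.415 0.477] y [-0.124 -0.093]
```

View pics/t2f.png

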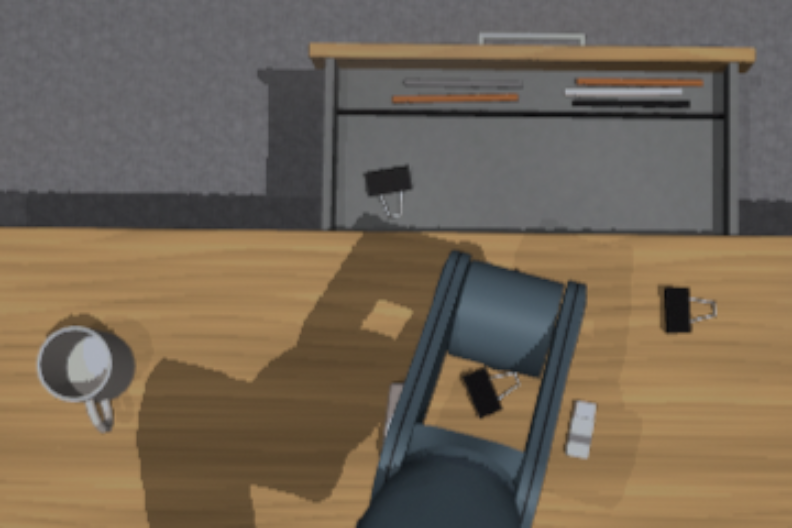

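Clip A lies in the drawer at (388,180), with everything else in place. Next I push B.

>>> arm_command(motion=[{"tx":0.2,"ty":0,"tz":0,"wx":0,"wy":0,"wz":0,"claw":225},{"tx":0.4,"ty":0,"tz":0,"wx":0,"wy":0,"wz":0,"claw":225},{"tx":0.6,"ty":0,"tz":0,"wx":0,"wy":0,"wz":0,"claw":225},{"tx":0.8,"ty":0,"tz":0,"wx":0,"wy":0,"wz":0,"claw":225},{"tx":1.0,"ty":0,"tz":0,"wx":0,"wy":0,"wz":0,"claw":225},{"tx":1.2,"ty":0,"tz":0,"wx":0,"wy":0,"wz":0,"claw":225},{"tx":1.4,"ty":0,"tz":0,"wx":0,"wy":0,"wz":0,"claw":225},{"tx":1.6,"ty":0,"tz":0,"wx":0,"wy":0,"wz":0,"claw":225},{"tx":1.8,"ty":0,"tz":0,"wx":0,"wy":0,"wz":0,"claw":225},{"tx":2.0,"ty":0,"tz":0,"wx":0,"wy":0,"wz":0,"claw":225},{"tx":2.2,"ty":0,"tz":0,"wx":0,"wy":0,"wz":0,"claw":225},{"tx":2.4,"ty":0,"tz":0,"wx":0,"wy":0,"wz":0,"claw":225},{"tx":2.6,"ty":0,"tz":0,"wx":0,"wy":0,"wz":0,"claw":225},{"tx":2.8,"ty":0,"tz":0,"wx":0,"wy":0,"wz":0,"claw":225},{"tx":3.0,"ty":0,"tz":0,"wx":0,"wy":0,"wz":0,"claw":225},{"tx":3.2,"ty":0,"tz":0,"wx":0,"wy":0,"wz":0,"claw":225},{"tx":3.4,"ty":0,"tz":0,"wx":0,"wy":0,"wz":0,"claw":225},{"tx":3.6,"ty":0,"tz":0,"wx":0,"wy":0,"wz":0,"claw":225},{"tx":3.6,"ty":0,"tz":0,"wx":0,"wy":0,"wz":0,"claw":225}])

```text
time_s: 9.52
eef_pos: [0.691, -0.0239, 0.1745]
eef_rot: [0.707, 0.707, 0.001, 0.001]
contact_force: [0.9, -0.3, 0.2]
grip_width: 0.122
```

>>> arm_command(motion=[{"tx":0,"ty":0,"tz":1.0,"wx":0,"wy":0,"wz":0,"claw":225},{"tx":-0.6,"ty":-0.8,"tz":1.4,"wx":0,"wy":0,"wz":0,"claw":225},{"tx":-1.2,"ty":-1.6,"tz":1.5,"wx":0,"wy":0,"wz":0,"claw":225},{"tx":-1.8,"ty":-2.4,"tz":1.5,"wx":0,"wy":0,"wz":0,"claw":225},{"tx":-2.4,"ty":-3.2,"tz":1.5,"wx":0,"wy":0,"wz":0,"claw":225},{"tx":-3.0,"ty":-4.0,"tz":1.5,"wx":0,"wy":0,"wz":0,"claw":225},{"tx":-3.6,"ty":-4.7,"tz":1.5,"wx":0,"wy":0,"wz":0,"claw":225},{"tx":-3.95,"ty":-5.0,"tz":1.5,"wx":0,"wy":0,"wz":0,"claw":225},{"tx":-3.95,"ty":-5.0,"tz":1.5,"wx":0,"wy":0,"wz":0,"claw":225},{"tx":-3.95,"ty":-5.0,"tz":1.5,"wx":0,"wy":0,"wz":0,"claw":225},{"tx":-3.95,"ty":-5.0,"tz":0.8,"wx":0,"wy":0,"wz":0,"claw":225},{"tx":-3.95,"ty":-5.0,"tz":0.2,"wx":0,"wy":0,"wz":0,"claw":225},{"tx":-3.95,"ty":-5.0,"tz":0,"wx":0,"wy":0,"wz":0,"claw":225},{"tx":-3.95,"ty":-5.0,"tz":0,"wx":0,"wy":0,"wz":0,"claw":225}])

```text
time_s: 10.68
eef_pos: [0.5319, -0.2225, 0.1744]
eef_rot: [0.707, 0.707, -0.0, -0.001]
contact_force: [-0.1, -0.4, 0.1]
grip_width: 0.118
```

>>> arm_command(motion=[{"tx":0.3,"ty":0,"tz":0,"wx":0,"wy":0,"wz":0,"claw":225},{"tx":0.5,"ty":0.03,"tz":0,"wx":0,"wy":0,"wz":0,"claw":225},{"tx":0.7,"ty":0.05,"tz":0,"wx":0,"wy":0,"wz":0,"claw":225},{"tx":0.9,"ty":0.07,"tz":0,"wx":0,"wy":0,"wz":0,"claw":225},{"tx":1.1,"ty":0.09,"tz":0,"wx":0,"wy":0,"wz":0,"claw":225},{"tx":1.3,"ty":0.11,"tz":0,"wx":0,"wy":0,"wz":0,"claw":225},{"tx":1.5,"ty":0.13,"tz":0,"wx":0,"wy":0,"wz":0,"claw":225}])

```text
time_s: 11.27
eef_pos: [0.5923, -0.2184, 0.1743]
eef_rot: [0.707, 0.707, -0.0, -0.0]
contact_force: [-0.4, 0.2, 0.1]
grip_width: 0.117
```

```bash
python3 -c "
from h import *
clips('t3')
img,d,P=cloud('top'); save('t3f',cv2.resize(img[90:330,110:470],None,fx=2.2,fy=2.2))"
```

```text
black 214 [329. 268.] [0.485 0.001 0.014] x [0.461 0.51 ] y [-0.016  0.02 ]
grey 31 [341. 265.] [ 0.491 -0.031  0.004] x [0.478 0.508] y [-0.04  -0.016]
grey 386 [290. 281.] [0.452 0.093 0.036] x [0.409 0.493] y [0.078 0.111]
grey 16 [369. 285.] [ 0.446 -0.098  0.012] x [0.438 0.453] y [-0.102 -0.095]
```

View pics/t3f.png

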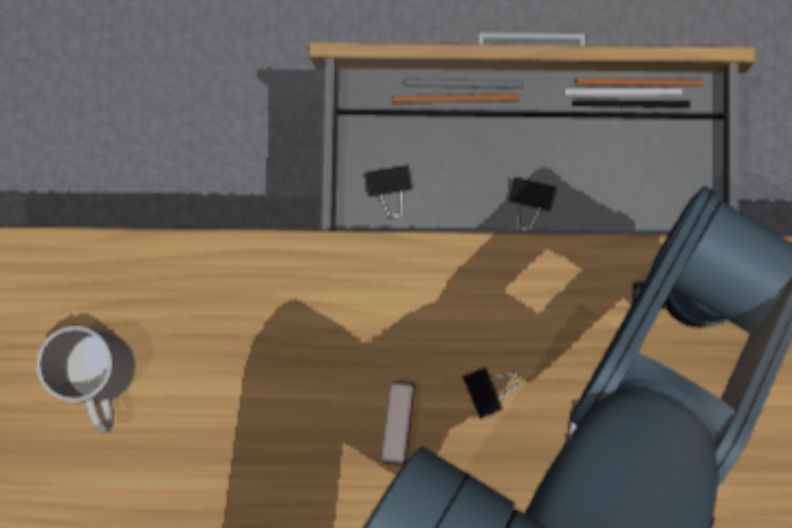

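A and B are in the drawer at (388,180) and (531,193). C is hidden under the arm, so I'll check it from the side.

```bash
python3 -c "
from h import *
img,d,P=cloud('side'); save('s3',cv2.resize(img[180:350,250:470],None,fx=3.5,fy=3.5))
m=(img.max(2)<45)&(P[...,0]>.57)&(P[...,0]<.7)&(P[...,1]>-.3)&(P[...,1]<-.15)&(P[...,2]<.024)&(P[...,2]>.003)
q=P[m]; print(m.sum(),q.min(0),q.max(0))"
```

```text
340 [ 0.58118663 -0.23914412  0.00319784] [ 0.65449913 -0.19830868  0.02394129]
```

View pics/s3.png

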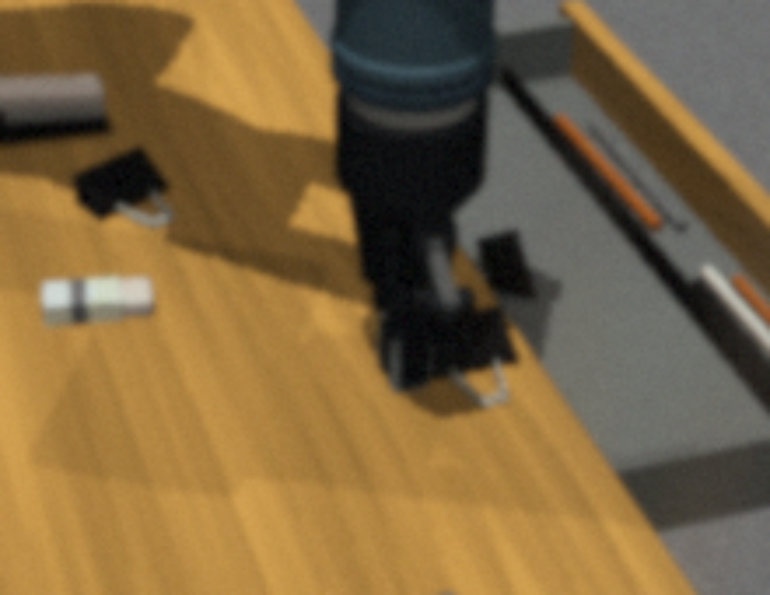

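C sits squarely ahead of the fingers, with its loops toward −y and clear of the drawer's side wall. I'll keep pushing.

>>> arm_command(motion=[{"tx":0.2,"ty":0.02,"tz":0,"wx":0,"wy":0,"wz":0,"claw":225},{"tx":0.4,"ty":0.04,"tz":0,"wx":0,"wy":0,"wz":0,"claw":225},{"tx":0.6,"ty":0.06,"tz":0,"wx":0,"wy":0,"wz":0,"claw":225},{"tx":0.8,"ty":0.08,"tz":0,"wx":0,"wy":0,"wz":0,"claw":225},{"tx":1.0,"ty":0.1,"tz":0,"wx":0,"wy":0,"wz":0,"claw":225},{"tx":1.2,"ty":0.1,"tz":0,"wx":0,"wy":0,"wz":0,"claw":225},{"tx":1.4,"ty":0.1,"tz":0,"wx":0,"wy":0,"wz":0,"claw":225},{"tx":1.6,"ty":0.1,"tz":0,"wx":0,"wy":0,"wz":0,"claw":225},{"tx":1.8,"ty":0.1,"tz":0,"wx":0,"wy":0,"wz":0,"claw":225},{"tx":2.0,"ty":0.1,"tz":0,"wx":0,"wy":0,"wz":0,"claw":225},{"tx":2.2,"ty":0.1,"tz":0,"wx":0,"wy":0,"wz":0,"claw":225},{"tx":2.4,"ty":0.1,"tz":0,"wx":0,"wy":0,"wz":0,"claw":225},{"tx":2.6,"ty":0.1,"tz":0,"wx":0,"wy":0,"wz":0,"claw":225},{"tx":2.6,"ty":0.1,"tz":0,"wx":0,"wy":0,"wz":0,"claw":225}])

```text
time_s: 12.58
eef_pos: [0.6969, -0.2146, 0.1744]
eef_rot: [0.707, 0.707, 0.0, 0.001]
contact_force: [-0.5, -0.8, -0.2]
grip_width: 0.117
```

>>> arm_command(motion=[{"tx":0,"ty":0,"tz":1.0,"wx":0,"wy":0,"wz":0,"claw":225},{"tx":-0.6,"ty":0.4,"tz":1.6,"wx":0,"wy":0,"wz":0,"claw":225},{"tx":-1.2,"ty":1.0,"tz":1.8,"wx":0,"wy":0,"wz":0,"claw":225},{"tx":-1.9,"ty":1.6,"tz":1.8,"wx":0,"wy":0,"wz":0,"claw":225},{"tx":-2.6,"ty":2.2,"tz":1.8,"wx":0,"wy":0,"wz":0,"claw":225},{"tx":-3.3,"ty":2.8,"tz":1.8,"wx":0,"wy":0,"wz":0,"claw":225},{"tx":-4.0,"ty":3.4,"tz":1.8,"wx":0,"wy":0,"wz":0,"claw":225},{"tx":-4.7,"ty":4.0,"tz":1.8,"wx":0,"wy":0,"wz":0,"claw":225},{"tx":-5.5,"ty":4.6,"tz":1.8,"wx":0,"wy":0,"wz":0,"claw":225},{"tx":-6.2,"ty":5.0,"tz":1.8,"wx":0,"wy":0,"wz":0,"claw":225},{"tx":-6.5,"ty":5.2,"tz":1.8,"wx":0,"wy":0,"wz":0,"claw":225},{"tx":-6.5,"ty":5.2,"tz":1.8,"wx":0,"wy":0,"wz":0,"claw":225},{"tx":-6.5,"ty":5.2,"tz":1.8,"wx":0,"wy":0,"wz":0,"claw":225},{"tx":-6.5,"ty":5.2,"tz":1.0,"wx":0,"wy":0,"wz":0,"claw":225},{"tx":-6.5,"ty":5.2,"tz":0.3,"wx":0,"wy":0,"wz":0,"claw":225},{"tx":-6.5,"ty":5.2,"tz":0,"wx":0,"wy":0,"wz":0,"claw":225},{"tx":-6.5,"ty":5.2,"tz":0,"wx":0,"wy":0,"wz":0,"claw":225}])

```text
time_s: 14.0
eef_pos: [0.4367, -0.0075, 0.1741]
eef_rot: [0.708, 0.707, -0.0, -0.0]
contact_force: [0.3, -1.0, 1.1]
grip_width: 0.124
```

>>> arm_command(motion=[{"tx":0.3,"ty":0,"tz":0,"wx":0,"wy":0,"wz":0,"claw":225},{"tx":0.5,"ty":0,"tz":0,"wx":0,"wy":0,"wz":0,"claw":225},{"tx":0.7,"ty":0,"tz":0,"wx":0,"wy":0,"wz":0,"claw":225},{"tx":0.9,"ty":0,"tz":0,"wx":0,"wy":0,"wz":0,"claw":225},{"tx":1.1,"ty":0,"tz":0,"wx":0,"wy":0,"wz":0,"claw":225},{"tx":1.3,"ty":0,"tz":0,"wx":0,"wy":0,"wz":0,"claw":225},{"tx":1.5,"ty":0,"tz":0,"wx":0,"wy":0,"wz":0,"claw":225},{"tx":1.7,"ty":0,"tz":0,"wx":0,"wy":0,"wz":0,"claw":225},{"tx":1.9,"ty":0,"tz":0,"wx":0,"wy":0,"wz":0,"claw":225},{"tx":2.1,"ty":0,"tz":0,"wx":0,"wy":0,"wz":0,"claw":225},{"tx":2.3,"ty":0,"tz":0,"wx":0,"wy":0,"wz":0,"claw":225},{"tx":2.5,"ty":0,"tz":0,"wx":0,"wy":0,"wz":0,"claw":225}])

```text
time_s: 15.0
eef_pos: [0.5362, -0.0065, 0.1743]
eef_rot: [0.707, 0.707, -0.0, -0.0]
contact_force: [-0.6, 0.5, -0.3]
grip_width: 0.113
```

```bash
python3 -c "
from h import *
img,d,P=cloud('side'); save('s4',cv2.resize(img[150:350,230:510],None,fx=2.8,fy=2.8))
m=(img.max(2)<45)&(P[...,0]>.51)&(P[...,0]<.67)&(P[...,1]>-.1)&(P[...,1]<.07)&(P[...,2]<.024)&(P[...,2]>.003)
q=P[m]; print(m.sum(),q.min(0),q.max(0))"
```

```text
297 [ 0.52534011 -0.02677873  0.00336903] [0.59358176 0.00742941 0.02383548]
```

View pics/s4.png

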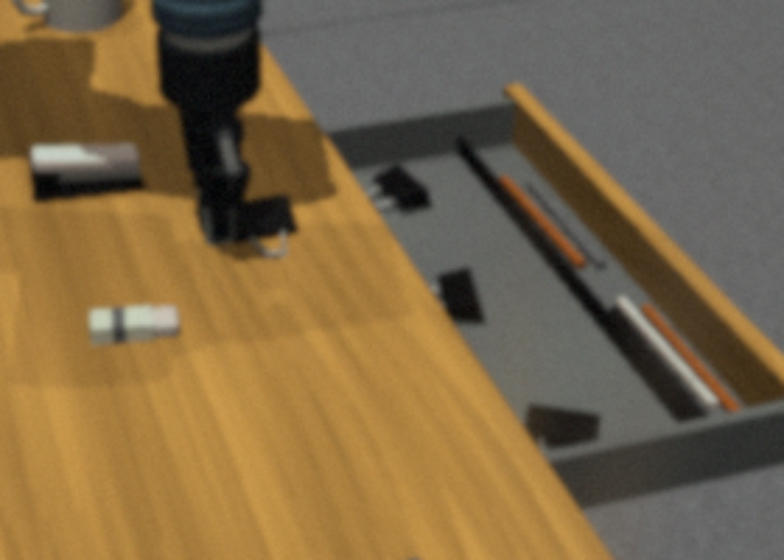

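A, B and C are all in the drawer and D rides squarely on the fingers. I'll finish D with a slight +y drift, so it doesn't fall on top of B.

>>> arm_command(motion=[{"tx":0.2,"ty":0.07,"tz":0,"wx":0,"wy":0,"wz":0,"claw":225},{"tx":0.4,"ty":0.14,"tz":0,"wx":0,"wy":0,"wz":0,"claw":225},{"tx":0.6,"ty":0.21,"tz":0,"wx":0,"wy":0,"wz":0,"claw":225},{"tx":0.8,"ty":0.28,"tz":0,"wx":0,"wy":0,"wz":0,"claw":225},{"tx":1.0,"ty":0.35,"tz":0,"wx":0,"wy":0,"wz":0,"claw":225},{"tx":1.2,"ty":0.42,"tz":0,"wx":0,"wy":0,"wz":0,"claw":225},{"tx":1.4,"ty":0.49,"tz":0,"wx":0,"wy":0,"wz":0,"claw":225},{"tx":1.6,"ty":0.56,"tz":0,"wx":0,"wy":0,"wz":0,"claw":225},{"tx":1.8,"ty":0.63,"tz":0,"wx":0,"wy":0,"wz":0,"claw":225},{"tx":2.0,"ty":0.7,"tz":0,"wx":0,"wy":0,"wz":0,"claw":225},{"tx":2.2,"ty":0.77,"tz":0,"wx":0,"wy":0,"wz":0,"claw":225},{"tx":2.4,"ty":0.84,"tz":0,"wx":0,"wy":0,"wz":0,"claw":225},{"tx":2.6,"ty":0.9,"tz":0,"wx":0,"wy":0,"wz":0,"claw":225},{"tx":2.8,"ty":0.9,"tz":0,"wx":0,"wy":0,"wz":0,"claw":225},{"tx":3.0,"ty":0.9,"tz":0,"wx":0,"wy":0,"wz":0,"claw":225},{"tx":3.2,"ty":0.9,"tz":0,"wx":0,"wy":0,"wz":0,"claw":225},{"tx":3.4,"ty":0.9,"tz":0,"wx":0,"wy":0,"wz":0,"claw":225},{"tx":3.6,"ty":0.9,"tz":0,"wx":0,"wy":0,"wz":0,"claw":225},{"tx":3.8,"ty":0.9,"tz":0,"wx":0,"wy":0,"wz":0,"claw":225},{"tx":4.0,"ty":0.9,"tz":0,"wx":0,"wy":0,"wz":0,"claw":225}])

```text
time_s: 16.72
eef_pos: [0.6962, 0.0293, 0.1743]
eef_rot: [0.707, 0.707, 0.0, 0.0]
contact_force: [0.3, -0.6, 0.7]
grip_width: 0.118
```

>>> arm_command(motion=[{"tx":0,"ty":0,"tz":1.0,"wx":0,"wy":0,"wz":0,"claw":225},{"tx":-0.5,"ty":0,"tz":2.0,"wx":0,"wy":0,"wz":0,"claw":225},{"tx":-1.0,"ty":0,"tz":3.0,"wx":0,"wy":0,"wz":0,"claw":225},{"tx":-2.0,"ty":0,"tz":3.5,"wx":0,"wy":0,"wz":0,"claw":225},{"tx":-3.0,"ty":0,"tz":4.0,"wx":0,"wy":0,"wz":0,"claw":225},{"tx":-4.0,"ty":0,"tz":4.5,"wx":0,"wy":0,"wz":0,"claw":225},{"tx":-5.0,"ty":0,"tz":5.0,"wx":0,"wy":0,"wz":0,"claw":225},{"tx":-6.0,"ty":0,"tz":5.0,"wx":0,"wy":0,"wz":0,"claw":225},{"tx":-7.0,"ty":0,"tz":5.0,"wx":0,"wy":0,"wz":0,"claw":225},{"tx":-8.0,"ty":0,"tz":5.0,"wx":0,"wy":0,"wz":0,"claw":225},{"tx":-8.0,"ty":0,"tz":5.0,"wx":0,"wy":0,"wz":0,"claw":225},{"tx":-8.0,"ty":0,"tz":5.0,"wx":0,"wy":0,"wz":0,"claw":225},{"tx":-8.0,"ty":0,"tz":5.0,"wx":0,"wy":0,"wz":0,"claw":225}])

```text
time_s: 17.8
eef_pos: [0.3758, 0.0293, 0.3752]
eef_rot: [0.707, 0.707, 0.001, 0.001]
contact_force: [-0.3, 0.3, -0.6]
grip_width: 0.12
```

```bash
python3 -c "
from h import *
clips('t5')
img,d,P=cloud('top'); save('t5f',cv2.resize(img[90:330,110:560],None,fx=1.75,fy=1.75))
m=((img.max(2)<45)&(P[...,2]<-.03)&(P[...,2]>-.1)).astype(np.uint8); m[:,:262]=0;m[:,440:]=0
n,l,s,c=cv2.connectedComponentsWithStats(m)
for i in range(1,n):
    if s[i,4]>40: print('drawer',s[i],np.median(P[l==i],0).round(3))
"
```

```text
black 133 [339. 201.] [ 0.651 -0.024  0.011] x [0.636 0.661] y [-0.041  0.003]
grey 39 [330. 207.] [0.634 0.003 0.004] x [0.622 0.656] y [-0.018  0.015]
grey 383 [290. 281.] [0.452 0.093 0.037] x [0.409 0.493] y [0.078 0.112]
grey 275 [374. 285.] [ 0.445 -0.109  0.013] x [0.415 0.477] y [-0.124 -0.093]
drawer [262 120 178  77 492] [ 0.817 -0.084 -0.065]
drawer [370 136  53   3 126] [ 0.832 -0.182 -0.071]
drawer [276 166  21  13 198] [ 0.734  0.117 -0.059]
drawer [409 167  20  21 231] [ 0.725 -0.225 -0.06 ]
drawer [341 171  21  14 201] [ 0.72  -0.052 -0.059]
```

View pics/t5f.png

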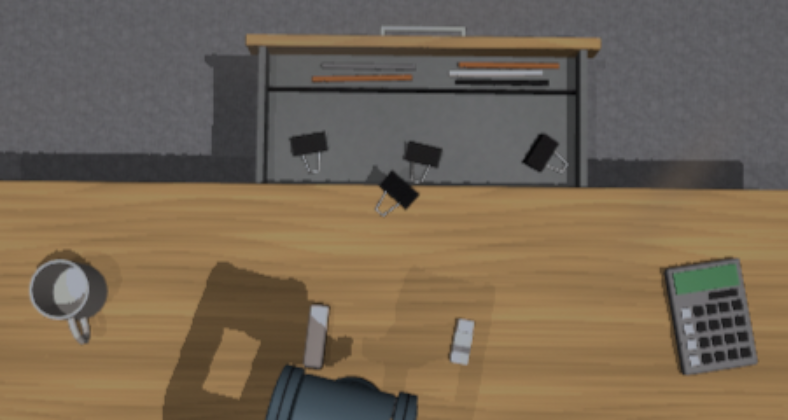

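A, B and C are in the drawer, but D slid off the blade and hangs on the edge with its body at (400,190) and loops toward the robot. I'll push it again at y ≈ −0.016 with a slightly wider blade.

>>> arm_command(motion=[{"tx":1.0,"ty":-0.3,"tz":-0.3,"wx":0,"wy":0,"wz":0,"claw":190},{"tx":2.0,"ty":-0.6,"tz":-0.6,"wx":0,"wy":0,"wz":0,"claw":190},{"tx":3.0,"ty":-0.9,"tz":-1.0,"wx":0,"wy":0,"wz":0,"claw":190},{"tx":3.9,"ty":-1.13,"tz":-1.5,"wx":0,"wy":0,"wz":0,"claw":190},{"tx":4.7,"ty":-1.13,"tz":-2.0,"wx":0,"wy":0,"wz":0,"claw":190},{"tx":5.45,"ty":-1.13,"tz":-2.6,"wx":0,"wy":0,"wz":0,"claw":190},{"tx":5.45,"ty":-1.13,"tz":-3.3,"wx":0,"wy":0,"wz":0,"claw":190},{"tx":5.45,"ty":-1.13,"tz":-4.0,"wx":0,"wy":0,"wz":0,"claw":190},{"tx":5.45,"ty":-1.13,"tz":-4.6,"wx":0,"wy":0,"wz":0,"claw":190},{"tx":5.45,"ty":-1.13,"tz":-4.9,"wx":0,"wy":0,"wz":0,"claw":190},{"tx":5.45,"ty":-1.13,"tz":-5.0,"wx":0,"wy":0,"wz":0,"claw":190},{"tx":5.45,"ty":-1.13,"tz":-5.0,"wx":0,"wy":0,"wz":0,"claw":190}])

```text
time_s: 18.9
eef_pos: [0.594, -0.0157, 0.174]
eef_rot: [0.707, 0.707, -0.0, -0.001]
contact_force: [0.2, 0.1, 0.2]
grip_width: 0.255
```

>>> arm_command(motion=[{"tx":0.2,"ty":0,"tz":0,"wx":0,"wy":0,"wz":0,"claw":190},{"tx":0.4,"ty":0,"tz":0,"wx":0,"wy":0,"wz":0,"claw":190},{"tx":0.6,"ty":0,"tz":0,"wx":0,"wy":0,"wz":0,"claw":190},{"tx":0.8,"ty":0,"tz":0,"wx":0,"wy":0,"wz":0,"claw":190},{"tx":1.0,"ty":0,"tz":0,"wx":0,"wy":0,"wz":0,"claw":190},{"tx":1.2,"ty":0,"tz":0,"wx":0,"wy":0,"wz":0,"claw":190},{"tx":1.4,"ty":0,"tz":0,"wx":0,"wy":0,"wz":0,"claw":190},{"tx":1.6,"ty":0,"tz":0,"wx":0,"wy":0,"wz":0,"claw":190},{"tx":1.8,"ty":0,"tz":0,"wx":0,"wy":0,"wz":0,"claw":190},{"tx":2.0,"ty":0,"tz":0,"wx":0,"wy":0,"wz":0,"claw":190},{"tx":2.2,"ty":0,"tz":0,"wx":0,"wy":0,"wz":0,"claw":190},{"tx":2.4,"ty":0,"tz":0,"wx":0,"wy":0,"wz":0,"claw":190},{"tx":2.5,"ty":0,"tz":0,"wx":0,"wy":0,"wz":0,"claw":190},{"tx":2.5,"ty":0,"tz":0,"wx":0,"wy":0,"wz":0,"claw":190}])

```text
time_s: 20.07
eef_pos: [0.6944, -0.0158, 0.1743]
eef_rot: [0.707, 0.707, 0.0, 0.0]
contact_force: [-0.5, -0.8, 0.3]
grip_width: 0.261
```

>>> arm_command(motion=[{"tx":0,"ty":0,"tz":1.0,"wx":0,"wy":0,"wz":0,"claw":190},{"tx":-0.5,"ty":0,"tz":2.0,"wx":0,"wy":0,"wz":0,"claw":190},{"tx":-1.0,"ty":0,"tz":3.0,"wx":0,"wy":0,"wz":0,"claw":190},{"tx":-2.0,"ty":0,"tz":3.5,"wx":0,"wy":0,"wz":0,"claw":190},{"tx":-3.0,"ty":0,"tz":4.0,"wx":0,"wy":0,"wz":0,"claw":190},{"tx":-4.0,"ty":0,"tz":4.5,"wx":0,"wy":0,"wz":0,"claw":190},{"tx":-5.0,"ty":0,"tz":5.0,"wx":0,"wy":0,"wz":0,"claw":190},{"tx":-6.0,"ty":0,"tz":5.0,"wx":0,"wy":0,"wz":0,"claw":190},{"tx":-7.0,"ty":0,"tz":5.0,"wx":0,"wy":0,"wz":0,"claw":190},{"tx":-8.0,"ty":0,"tz":5.0,"wx":0,"wy":0,"wz":0,"claw":190},{"tx":-8.0,"ty":0,"tz":5.0,"wx":0,"wy":0,"wz":0,"claw":190},{"tx":-8.0,"ty":0,"tz":5.0,"wx":0,"wy":0,"wz":0,"claw":190}])

```text
time_s: 21.07
eef_pos: [0.3702, -0.0151, 0.3744]
eef_rot: [0.708, 0.707, -0.0, -0.0]
contact_force: [-0.6, 1.1, 0.9]
grip_width: 0.256
```

```bash
python3 -c "
from h import *
clips('t6')
img,d,P=cloud('top'); save('t6f',cv2.resize(img[90:330,110:560],None,fx=1.75,fy=1.75))
m=((img.max(2)<45)&(P[...,2]<-.03)&(P[...,2]>-.1)).astype(np.uint8); m[:,:262]=0;m[:,440:]=0
n,l,s,c=cv2.connectedComponentsWithStats(m)
for i in range(1,n):
    if s[i,4]>40: print('drawer',s[i],np.median(P[l==i],0).round(3))
print(P[114,350])
"
```

```text
grey 381 [290. 282.] [0.45  0.093 0.036] x [0.409 0.493] y [0.078 0.113]
grey 270 [374. 285.] [ 0.445 -0.109  0.013] x [0.415 0.477] y [-0.124 -0.093]
drawer [262 120 178  77 490] [ 0.817 -0.082 -0.066]
drawer [370 136  53   3 128] [ 0.832 -0.181 -0.07 ]
drawer [276 166  21  13 201] [ 0.734  0.117 -0.06 ]
drawer [409 167  20  21 232] [ 0.725 -0.225 -0.06 ]
drawer [310 169  21  21 223] [ 0.716  0.029 -0.059]
drawer [341 171  21  14 200] [ 0.721 -0.052 -0.059]
[ 0.87993884 -0.04643755 -0.03027116]
```

View pics/t6f.png

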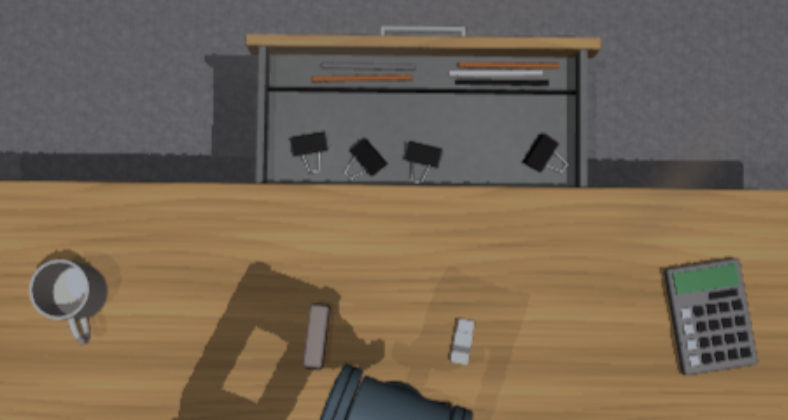

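All four clips now lie in the drawer, at (309,145), (368,157), (423,155) and (541,152). Nothing else has moved, and the arm is clear.

```bash
python3 -c "
from rig import robot
print(robot.finish_job())"
```

```text
the job is handed in; nothing more can be done
None
```

All four binder clips are in the open pencil drawer, swept off the far edge with the fingers and none picked up. I handed the job in at about 21 s.

- **How it went:** The leftmost clip lay outside the drawer's span, so I pushed it sideways first, then swept each clip straight off the edge. The last clip slid off the fingers on its first sweep because I was drifting sideways, and it stopped overhanging the edge. A second, straight push dropped it in.
- **Last checks:** The final top view shows four clips separately on the drawer floor and none left on the desk. The stapler and eraser measured the same as at the start to about 3 mm. The mug and calculator looked unmoved in the pictures, and the drawer's front panel was still where it began. The arm was raised clear, with wrist readings of about 1 N at the end of each move.

No check was left failing or in disagreement.

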